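# Set up the assembly station: every item to its holder

### The arm

A 6-joint arm with a two-finger parallel gripper is mounted at the origin on the work surface; the furniture and walls round the work are solid. World frame = base frame: x ahead of the robot, y to its left, z up, the work surface at z = 0. Lengths are in mm, angles in rad, forces in N, time in s.
With the tool pointing down it reaches from about 200 to 875 mm from the base axis. Payload 3.4 kg.
Tool frame: the origin (TCP) lies midway between the tips of the shut fingers; the grasp point (between the pads) lies 19 mm behind it; z points along the fingers, y is the line along which they close (so a half turn about z gives the same grasp; the last joint's range is limited). The gripper opens to 94 mm and grips with 3 to 60 N. Pads are 16 mm wide; open, the fingers measure 119 mm over their backs; the gripper's body (75 mm by 177 mm) begins 78 mm behind the grasp point.
Start: joints at [-1.468, 0.276, 1.505, -0, 1.361, -0.121], TCP at [127.61, -560.697, 205.493] pointing down, gripper open.
Joint ranges: [-2.89, 2.89], [-0.75, 2.08], [0.22, 2.7], [-1.18, 4.32], [0.11, 2.71], [-2.7, 2.7]. Speed limits (rad/s): [2.57, 2.57, 3.14, 3.14, 3.14, 3.14].

### API

Orientations are given as [roll, pitch, yaw] about the fixed x, y, z axes, in that order (R = Rz(yaw) Ry(pitch) Rx(roll)).
In Python, from cell import r, monitor, vision gives the robot as it stands. The module is installed in compiled form; this text tells all that it offers. Calls block until the motion is done:
- r.move_to(position, orientation): joint-space move of the TCP to a pose.
- r.move_straight(position, attitude=None, speed=150, stop_force=None): straight line of the TCP; attitude=None keeps the orientation; speed is the mean speed in mm/s. With stop_force (N) it stops when the force on the tool has changed by that much, and returns True; else False.
- r.move_j(angles): joint-space move.
- r.command_gripper(opening): finger opening in mm; the grip force is fixed at half the most; returns when the fingers have stopped.
- r.wait(seconds).
- r.inverse_kinematics(position, orientation): joint angles nearest the present ones, or None.
- monitor.read_state(): the state.
- vision.capture(name): name is "side" or "top" or "wrist"; returns a dict with "frame" (480x640x3 uint8, blue, green, red), "camera_matrix" (3x3 intrinsics, pixels), "rvec" (rotation vector, rad) and "tvec" (3), from world to camera coordinates, as OpenCV has them. Camera axes: x right, y down, z forward; pixel columns grow to the right and rows downward; lengths in mm; the calibration is good to about 2 mm. A picture is of the moment at which its call begins. There is no depth.
A pose or a line that the arm cannot do raises r.PlanningError and nothing moves.
- r.job_done(): hands the job in; it is judged then, once.
The state is a dict: "time_s": time; "joint_pos": joint angles; "joint_vel": joint speeds; "joint_torque": joint torques, N m; "eef_pos": TCP position; "eef_rot": TCP orientation; "ft_force": force on the tool from outside, world axes, zero at the start; "torque": the same for the moment, N m; "grip_width": finger opening in mm; "finger_force": force on a finger pad.
Only numpy, scipy, OpenCV 4.12 (cv2) and the standard library are available. Lean on these libraries where they do the work, as an engineer would, in place of code of your own. Each camera call takes 0.05 s, during which the arm holds its last target. There are 200 camera calls.

### The job

Set up the station: stand the glue bottle in the round cup, slip the label roll down over the spindle onto its foot, set the grease tin flat between the four posts of the square nest, and set the gauge-pin stand flat inside the corner angles of the oblong nest, lengthwise along it, either way round. The bottle must stay upright all the time; leave the marker pen and the small white housing where they lie.

Things in the scene. Friction and masses are not known exactly. Their poses are not given: they have to be found in the camera images.
- glue_bottle_center (a point): Centre (53 mm above its foot) of the small white glue bottle, standing upright: round body 26 mm in diameter and 62 mm high, above it a narrower neck and a needle cap up to 106 mm in all. Its z axis points up the bottle. Loose, about 30 g; grasp the round body, at 25 to 55 mm above its foot.
- grease_tin_center (a point): Centre (12 mm above its foot) of the low round tin with the blue screw lid, 54 mm in diameter, 24 mm high, lying flat, lid up (z up). Loose, about 50 g.
- label_roll_center (a point): Centre (15 mm above its foot) of the roll of white labels, lying flat: 59 mm in diameter, 30 mm high, with a brown core whose upright hole (20 mm free width) goes right through. z axis along the hole, up. Loose, about 50 g.
- gauge_block_center (a point): Centre (20.5 mm above its foot) of the loose gauge-pin stand amid the work (a like one that stands far off at the left, beyond the work area, belongs to the room): a green block 34 mm (its x) by 62 mm (its y) and 20 mm high, with a row of five thin steel pins along its y axis that reach up to 41 mm. z up. Loose, about 110 g; grasp it across the 34 mm width, at the middle of its length.
- bottle_cup: Holder of the glue bottle, fixed to the table: grey round cup, 52 mm outside, 42 mm inside, 22 mm high, inner floor 4 mm above the table. Origin: centre of its underside, z up.
- roll_spindle: Holder of the label roll, fixed: round aluminium foot 50 mm in diameter and 8 mm thick, with a thin upright steel spindle 7 mm in diameter at its centre whose tip is 42 mm above the table. The roll sits on the foot with the spindle through its core. Origin: centre of its underside, z up.
- tin_nest: Holder of the grease tin, fixed: aluminium square plate 72 x 72 mm, 4 mm thick, with a flat grey disc printed at its centre and four steel posts, 6 mm in diameter, that reach 18 mm above the table, at x = +-26 and y = +-26 mm. The tin sits on the plate between the posts; fingers that close along the nest's x or y axis pass between the posts (46 mm free). Origin: centre of its underside, z up, x and y along its sides.
- block_nest: Holder of the gauge-pin stand, fixed: aluminium oblong plate 60 mm (x) by 88 mm (y), 4 mm thick, with a flat grey rectangle at its centre and an aluminium angle at each corner, up to 14 mm above the table; the space between the angles is 48 mm (x) by 76 mm (y). The long sides are open over the middle 54 mm, so fingers that close along the nest's x axis pass there. The stand's y axis goes along the nest's y axis, either way round. Origin: centre of its underside, z up.
- marker: Bystander: marker pen, black with a blue cap, 133 mm long, 17 mm thick, lying loose amid the work, its length along its own y axis. Origin: middle of its underside.
- housing: Bystander: small white moulded housing, 25 x 28 x 24 mm, standing loose. Origin: centre of its underside.
Not all that is in view belongs to the job. What is shaped like the part that bears grease_tin_center but pink or purple is not meant.

How it is judged (in metres and radians):
At the end, for the whole second after the job is handed in: Each thing is seated in its holder, height within 3 mm, upright within 0.12 rad, at rest; off centre at most: bottle 12, roll 10, tin 15, stand 12 mm (its length within 0.26 rad of the nest's). Marker and housing within 30 mm of their start (horizontal distance between glue_bottle_center and bottle_cup below 0.012 m and z of glue_bottle_center in the frame of bottle_cup between 0.054 and 0.06 m and angle between each of glue_bottle_center, label_roll_center, grease_tin_center, gauge_block_center's own z axis and vertical below 0.12 rad and linear speed of each of glue_bottle, label_roll, grease_tin, gauge_block below 0.02 m/s and horizontal distance between label_roll_center and roll_spindle below 0.01 m and z of label_roll_center in the frame of roll_spindle between 0.02 and 0.026 m and horizontal distance between grease_tin_center and tin_nest below 0.015 m and z of grease_tin_center in the frame of tin_nest between 0.013 and 0.019 m and horizontal distance between gauge_block_center and block_nest below 0.012 m and z of gauge_block_center in the frame of block_nest between 0.0215 and 0.0275 m and angle between the y axis of gauge_block_center and the y axis of block_nest, either way round below 0.26 rad and distance of each of marker, housing from where it was at the start of the episode below 0.03 m); the robot touches nothing.
It fails at once if the glue bottle is tipped by more than 0.6 rad (angle between glue_bottle_center's own z axis and vertical above 0.6 rad).
It fails at once if the marker pen is moved by more than 30 mm (distance of marker from where it was at the start of the episode above 0.03 m).
It fails at once if the white housing is moved by more than 30 mm (distance of housing from where it was at the start of the episode above 0.03 m).
It also fails if it takes over 115 s, if anything falls off the work surface, if the arm or the gripper's body presses on something with over 40 N, if the wrist force passes 120 N, or if a joint passes its speed limit or range.

## Working session

There is one attempt and no reset: what is moved stays moved. The work goes in short steps, each a Python script; the robot and the scene stay as the last script left them, time stands still between calls to the robot, and variables do not carry over. Pictures are saved under pics/ and viewed, at most 14 in all, crops included, and the job is handed in when it is done.

```bash
mkdir -p pics; cat > h.py <<'E'
from cell import r, monitor, vision
import numpy as np, cv2
def cap(n):
    d=vision.capture(n); R=cv2.Rodrigues(np.array(d["rvec"],float))[0]; t=np.array(d["tvec"],float).ravel()
    return d["frame"],(np.array(d["camera_matrix"],float),R,t)
def ray(c,uv,z):
    K,R,t=c; o=-R.T@t; v=R.T@np.linalg.inv(K)@np.array([uv[0],uv[1],1.])
    return o+v*(z-o[2])/v[2]
def proj(c,p):
    K,R,t=c; q=K@(R@np.array(p,float)+t); return q[:2]/q[2]
E
python3 - <<'E'
from h import *
import pickle
for n in("top","side"):
    f,c=cap(n); cv2.imwrite(f"pics/{n}0.png",f); pickle.dump((f,c),open(n+"0.pkl","wb"))
    print(n,-c[1].T@c[2],c[0][0,0])
print(monitor.read_state()["eef_rot"],monitor.read_state()["time_s"])
E
```

```text
top [ 348.5640396    -3.06092129 1545.97696867] 623.2927039975142
side [183.66016656 994.79323449 641.07930401] 531.7716176480093
[-3.14000500e+00 -1.89649752e-04  2.23744408e-01] 0.1
```

View pics/top0.png

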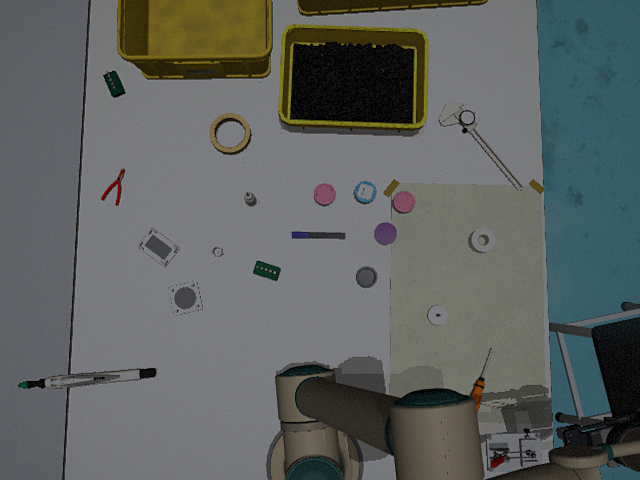

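View pics/side0.png

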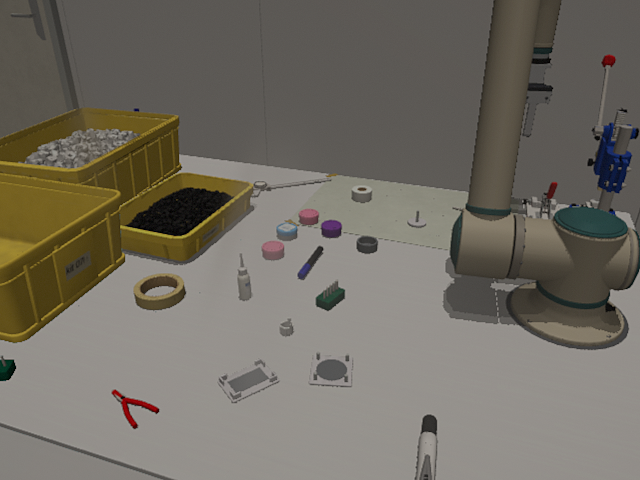

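The top view shows the bottle (250,198), stand (267,270), housing (218,252), marker (318,236), cup (366,277), roll (482,240), spindle (437,315), tin nest (186,298) and block nest (159,247). There are four tin-shaped things: pink (324,194), pink (404,202), purple (386,233) and blue/white (365,192). The blue one fits the description. The green stand at (114,83) is the far one that belongs to the room. I'll measure these and confirm them in a crop.

```bash
cat > m.py <<'E'
from h import *
import pickle
f,c=pickle.load(open("top0.pkl","rb")); g=f.astype(int); hsv=cv2.cvtColor(f,cv2.COLOR_BGR2HSV)
vis=cv2.resize(f[165:345,130:510],None,fx=2,fy=2,interpolation=cv2.INTER_CUBIC)
def roi(m,b):
    o=np.zeros(m.shape,np.uint8); x0,y0,x1,y1=b; o[y0:y1,x0:x1]=m[y0:y1,x0:x1]*255; return o
def big(m):
    m=cv2.morphologyEx(m,cv2.MORPH_CLOSE,np.ones((3,3)))
    return max(cv2.findContours(m,cv2.RETR_EXTERNAL,cv2.CHAIN_APPROX_NONE)[0],key=cv2.contourArea)
def rep(n,m,b,z):
    k=cv2.convexHull(big(roi(m,b))); (u,v),(w,h),a=cv2.minAreaRect(k)
    bx=[ray(c,q,z)[:2] for q in cv2.boxPoints(((u,v),(w,h),a))]
    e1,e2=bx[1]-bx[0],bx[2]-bx[1]; L=e1 if np.hypot(*e1)>np.hypot(*e2) else e2
    print(n,"px",np.round((u,v),1),"xy",ray(c,(u,v),z)[:2].round(1),"size",round(np.hypot(*e1)+1),round(np.hypot(*e2)+1),"long",np.round(np.arctan2(L[1],L[0]),3))
    cv2.polylines(vis,[((k-[130,165])*2).astype(np.int32)],True,(0,0,255),1)
S,V,H=hsv[...,1],hsv[...,2],hsv[...,0]
bgv=np.median(V[230:290,290:350]); print("bg",bgv,[f[y,x].tolist() for y,x in((260,340),(280,430),(240,475),(315,433),(285,175),(297,186),(246,158),(277,366))])
blue=(H>90)&(H<115)&(S>60)
rep("tin",blue,(345,175,382,212),24)
rep("stand",(S>70)&(H>60)&(H<95),(245,255,290,285),20)
rep("cup",V<bgv-25,(350,260,385,295),22)
rep("tindisc",V<bgv-35,(174,285,199,312),4)
rep("blockrect",V<bgv-35,(143,233,174,260),4)
rep("roll",(S<25)&(V>140),(462,222,502,260),30)
rep("foot",(S<25)&(V>140),(420,300,455,330),8)
rep("marker",V<bgv-40,(285,225,350,245),9)
cv2.imwrite("pics/crop1.png",vis)
E
python3 m.py
```

```text
bg 128.0 [[129, 122, 123], [110, 115, 119], [128, 122, 122], [130, 126, 124], [123, 119, 117], [71, 66, 67], [68, 65, 65], [78, 73, 75]]
tin px [364.8 191.8] xy [ 661.1 -121.5] size 55 52 long -0.773
stand px [266.3 270.1] xy [464.7 120.2] size 34 62 long -1.886
cup px [366.5 276.5] xy [ 450.4 -125.4] size 53 52 long -1.564
tindisc px [184.5 297.5] xy [396.9 321.7] size 53 53 long -1.564
blockrect px [156.6 246.1] xy [523.9 395.2] size 35 71 long -2.201Traceback (most recent call last):
  File "m.py", line 24, in <module>
    rep("roll",(S<25)&(V>140),(462,222,502,260),30)
    ~~~^^^^^^^^^^^^^^^^^^^^^^^^^^^^^^^^^^^^^^^^^^^^
  File "m.py", line 11, in rep
    k=cv2.convexHull(big(roi(m,b))); (u,v),(w,h),a=cv2.minAreaRect(k)
                     ~~~^^^^^^^^^^
  File "m.py", line 9, in big
    return max(cv2.findContours(m,cv2.RETR_EXTERNAL,cv2.CHAIN_APPROX_NONE)[0],key=cv2.contourArea)
ValueError: max() iterable argument is empty
```

```bash
python3 - <<'E'
s=open('m.py').read()
s=s.replace('(S<25)&(V>140),(462','(g[...,0]-g[...,2]>0),(462').replace('(S<25)&(V>140),(420','(g[...,0]-g[...,2]>0),(420')
s=s.replace('rep("tindisc",V<bgv-35','op=lambda m:cv2.morphologyEx(m.astype(np.uint8),cv2.MORPH_OPEN,np.ones((5,5)))\nrep("tindisc",op(V<bgv-35)').replace('rep("blockrect",V<bgv-35','rep("blockrect",op(V<bgv-45)').replace('m[y0:y1,x0:x1]*255','m[y0:y1,x0:x1].astype(np.uint8)*255')
open('m.py','w').write(s)
E
python3 m.py
```

```text
bg 128.0 [[129, 122, 123], [110, 115, 119], [128, 122, 122], [130, 126, 124], [123, 119, 117], [71, 66, 67], [68, 65, 65], [78, 73, 75]]
tin px [364.8 191.8] xy [ 661.1 -121.5] size 55 52 long -0.773
stand px [266.3 270.1] xy [464.7 120.2] size 34 62 long -1.886
cup px [366.5 276.5] xy [ 450.4 -125.4] size 53 52 long -1.564
tindisc px [185.  297.5] xy [397.  320.4] size 50 53 long -3.111
blockrect px [157.9 246.8] xy [522.1 391.8] size 34 62 long -2.178
roll px [483.  239.5] xy [ 542.7 -411.1] size 58 55 long -0.024
foot px [437.2 314.6] xy [ 359.  -299.6] size 47 49 long -2.03
marker px [318.  235.1] xy [553.6  -6. ] size 18 131 long -1.584
```

View pics/crop1.png

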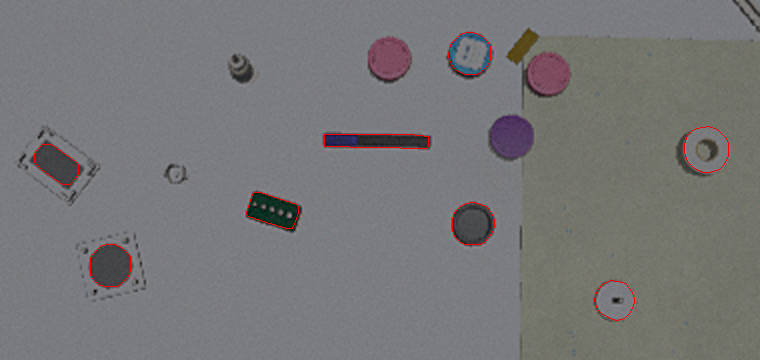

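The crop confirms the blue-lidded tin with the white label. The measured sizes match the given ones: tin 55, stand 34x62, cup 52, rectangle 34x62, roll ~58, foot ~49. I'll start with the roll and triangulate the bottle in the same step.

```bash
cat >> h.py <<'E'
D=lambda yaw:[np.pi,0,yaw]
H=210
def pick(x,y,yaw,z,opening,lift=H):
    r.command_gripper(opening); r.move_to([x,y,H],D(yaw)); r.move_to([x,y,z+60],D(yaw))
    hit=r.move_straight([x,y,z],speed=100,stop_force=8); 
    r.command_gripper(0); s=monitor.read_state()
    print("pick hit",hit,"z",s["eef_pos"][2].round(1) if hasattr(s["eef_pos"],'round') else s["eef_pos"],"w",s["grip_width"],"f",s["finger_force"])
    r.move_straight([x,y,lift],speed=250); s=monitor.read_state(); print("lifted w",s["grip_width"],"t",s["time_s"])
def snap(n,name):
    f,c=cap(n); cv2.imwrite(f"pics/{name}.png",f)
    import pickle; pickle.dump((f,c),open(name+".pkl","wb")); return f,c
E
python3 - <<'E'
from h import *
import pickle
from scipy.optimize import least_squares
ct=pickle.load(open("top0.pkl","rb"))[1]; cs=pickle.load(open("side0.pkl","rb"))[1]
p=ray(ct,(248,194),106); print("bottle tip",p.round(1),"side px",proj(cs,p).round(),"foot top px",proj(ct,[p[0],p[1],0]).round(),"side",proj(cs,[p[0],p[1],0]).round())
p=ray(cs,(244.5,297),3);print("side foot",p.round(1))
r.move_to([543,-411,H],D(0.9)); snap("wrist","w_roll")
pick(543,-411,0.9,5,85)
r.move_to([359,-299.6,150],D(0.9)); snap("wrist","w_spin")
E
```

```text
bottle tip [636.9 159.2 106. ] side px [244. 252.] foot top px [253. 202.] side [247. 295.]
side foot [637.1 170.1   3. ]
pick hit False z 5.4 w 57.48535801499151 f 30.000549593532924
lifted w 57.65301050391046 t 5.3083
```

```bash
python3 -c "
import cv2,numpy as np
a=[cv2.resize(cv2.imread(f'pics/{n}.png'),(400,300)) for n in('w_roll','w_spin')]
cv2.imwrite('pics/j1.png',np.hstack(a))"
```

```text
(no output)
```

View pics/j1.png

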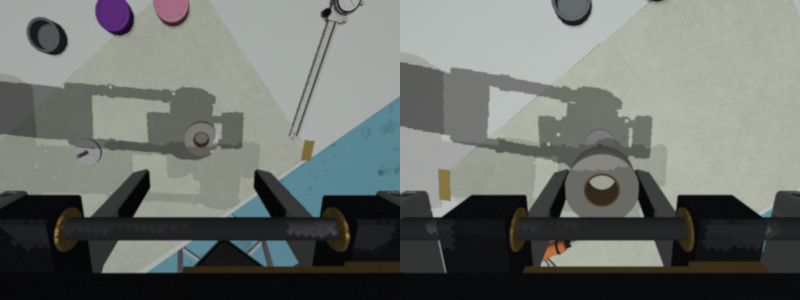

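The left half shows the roll before the grasp (200,138 in the panel) and the foot at (88,151). The right half shows the roll held with its hole at about (202,190), and the foot just visible behind it. I'll measure the roll's offset in the grip and the foot in the wrist frames.

```bash
python3 - <<'E'
from h import *
import pickle
f,c=pickle.load(open("w_spin.pkl","rb")); hsv=cv2.cvtColor(f,cv2.COLOR_BGR2HSV)
b=((hsv[...,1]>70)&(hsv[...,0]<25)); m=np.zeros(f.shape[:2],np.uint8); m[255:345,275:375]=b[255:345,275:375]*255
k=cv2.convexHull(max(cv2.findContours(cv2.morphologyEx(m,5*0+3,np.ones((9,9))),0,1)[0],key=cv2.contourArea))
print(cv2.boundingRect(k),cv2.fitEllipse(k)); e=cv2.fitEllipse(k)[0]; print("hole top",ray(c,e,175), "tcp",monitor.read_state()["eef_pos"])
f2,c2=pickle.load(open("w_roll.pkl","rb")); crop=f2[205:280,95:185]
g=crop.astype(int); m=((g[...,0]-g[...,2])>0).astype(np.uint8)*255
m=cv2.morphologyEx(m,2,np.ones((3,3)))
k=cv2.convexHull(max(cv2.findContours(m,0,1)[0],key=cv2.contourArea)); e2=cv2.fitEllipse(k); print("foot",e2, ray(c2,np.array(e2[0])+[95,205],8))
o=np.hstack([cv2.resize(f[240:360,260:390],(433,400)),cv2.resize(crop,(360,300)).repeat(1,0) if 0 else cv2.copyMakeBorder(cv2.resize(crop,(360,300)),0,100,0,0,0)])
cv2.imwrite("pics/j2.png",o)
E
```

```text
(295, 278, 56, 52) ((322.5245056152344, 303.6620788574219), (51.269535064697266, 55.357872009277344), 89.76760864257812)
hole top [ 361.06778925 -299.39237929  175.        ] tcp [ 360.62237407 -301.20587091  150.3784843 ]Traceback (most recent call last):
  File "<stdin>", line 10, in <module>
cv2.error: OpenCV(4.12.0) /io/opencv/modules/imgproc/src/shapedescr.cpp:361: error: (-201:Incorrect size of input array) There should be at least 5 points to fit the ellipse in function 'fitEllipseNoDirect'
```

The roll is held within 2 mm of the TCP, so I'll correct for that and lower it. After that I'll pick the tin.

```bash
python3 - <<'E'
from h import *
import pickle
c2=pickle.load(open("w_roll.pkl","rb"))[1]; print("foot by wrist",ray(c2,(141,242),8))
x,y=358.7,-301.2
r.move_straight([x,y,70],speed=200); hit=r.move_straight([x,y,14],speed=80,stop_force=6)
print(hit,monitor.read_state()["eef_pos"],monitor.read_state()["ft_force"])
E
```

```text
foot by wrist [ 362.48929724 -299.04706546    8.        ]
False [ 359.05484415 -301.59667561   14.42396785] [-0.10724416  0.22254583 -1.16353736]
```

Lowered freely to the foot. Next: release, look from the wrist, then go to the tin.

```bash
python3 - <<'E'
from h import *
r.move_straight([358.7,-301.2,13],speed=30,stop_force=4)
r.command_gripper(85); r.move_straight([358.7,-301.2,H],speed=250); snap("wrist","w_rolled")
r.move_to([661,-121.5,H],D(1.571)); snap("wrist","w_tin")
pick(661,-121.5,1.571,4,72)
r.move_to([397,320,H],D(1.79)); snap("wrist","w_nest"); print(monitor.read_state()["eef_pos"],monitor.read_state()["time_s"])
import cv2
a=[cv2.resize(cv2.imread(f'pics/{n}.png'),(400,300)) for n in('w_rolled','w_nest')]
cv2.imwrite('pics/j3.png',np.hstack(a))
E
```

```text
pick hit False z 4.6 w 50.58387552633201 f 30.000407173756685
lifted w 50.88731310275814 t 14.425
[397.91869265 319.52679053 209.94265025] 16.3417
```

View pics/j3.png

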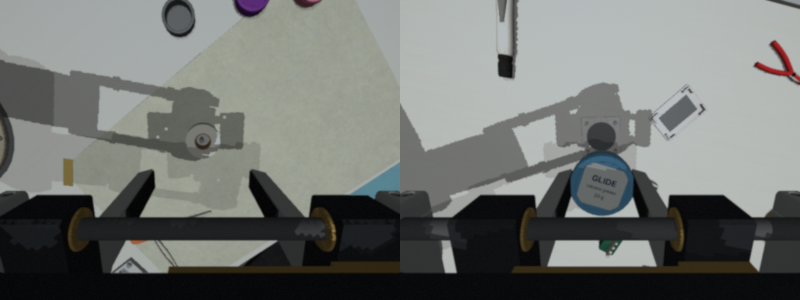

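The left half shows the roll seated, with the spindle visible in its hole. The right half shows the tin gripped, with the nest just behind it at (200,135). The 50.6 mm grip width suggests the tin sits off-centre, so I'll measure it.

```bash
python3 - <<'E'
from h import *
import pickle
f,c=pickle.load(open("w_nest.pkl","rb")); hsv=cv2.cvtColor(f,cv2.COLOR_BGR2HSV)
m=((hsv[...,0]>90)&(hsv[...,0]<115)&(hsv[...,1]>90)).astype(np.uint8)*255
k=cv2.convexHull(max(cv2.findContours(m,0,1)[0],key=cv2.contourArea)); e=cv2.fitEllipse(k)
print(e,ray(c,e[0],229),[ray(c,np.array(e[0])+d,229)[:2].round(1) for d in([-e[1][0]/2,0],[e[1][0]/2,0])])
f2,c2=pickle.load(open("w_tin.pkl","rb")); hsv=cv2.cvtColor(f2,cv2.COLOR_BGR2HSV)
m=((hsv[...,0]>90)&(hsv[...,0]<115)&(hsv[...,1]>60)).astype(np.uint8)*255; m[330:]=0
k=cv2.convexHull(max(cv2.findContours(m,0,1)[0],key=cv2.contourArea)); e=cv2.fitEllipse(k); print("before",e,ray(c2,e[0],22))
cv2.imwrite("pics/c4.png",np.hstack([cv2.resize(f[150:360,260:480],(419,400)),cv2.resize(f2[150:300,240:380],(373,400))]))
E
```

```text
((322.83392333984375, 293.6719055175781), (100.18570709228516, 105.22611236572266), 88.74017333984375) [397.55135688 323.85477438 229.        ] [array([372.9, 318.4]), array([422.2, 329.3])]
before ((324.1683654785156, 221.4132843017578), (48.21918869018555, 48.26010513305664), 37.40810012817383) [ 662.16540425 -119.46766876   22.        ]
```

View pics/c4.png

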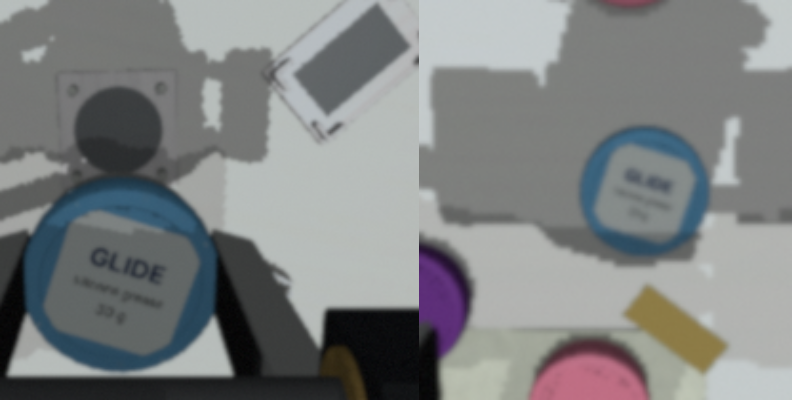

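The tin is offset about 3-4 mm in the grip, and the nest edges line up with the tool. I'll place it.

```bash
python3 - <<'E'
from h import *
import pickle
c=pickle.load(open("w_nest.pkl","rb"))[1]; n=ray(c,(322,218),4); print("nest by wrist",n)
x,y=(397+n[0])/2,(320.4+n[1])/2-3
assert np.hypot(x-397,y-317)<6
r.move_straight([x,y,60],speed=250); hit=r.move_straight([x,y,9],speed=80,stop_force=6); print(hit,monitor.read_state()["eef_pos"])
r.command_gripper(72); r.move_straight([x,y,H],speed=250)
# stand
r.command_gripper(60); r.move_to([464.7,120.2,H],D(1.256)); snap("wrist","w_stand")
pick(464.7,120.2,1.256,2.5,60)
r.move_to([520,330,H],D(0.964)); snap("wrist","w_bn"); print(monitor.read_state()["eef_pos"],monitor.read_state()["time_s"])
a=[cv2.resize(cv2.imread(f'pics/{n}.png'),(400,300)) for n in('w_stand','w_bn')]
cv2.imwrite('pics/j5.png',np.hstack(a))
E
```

```text
nest by wrist [397.04901102 323.24767101   4.        ]
True [396.48835877 318.5017628    8.58018949]
pick hit False z 2.8 w 33.53249325797228 f 29.992992281913757
lifted w 33.39596645681438 t 23.95
[519.60150689 328.40589936 209.2871596 ] 24.875
```

View pics/j5.png

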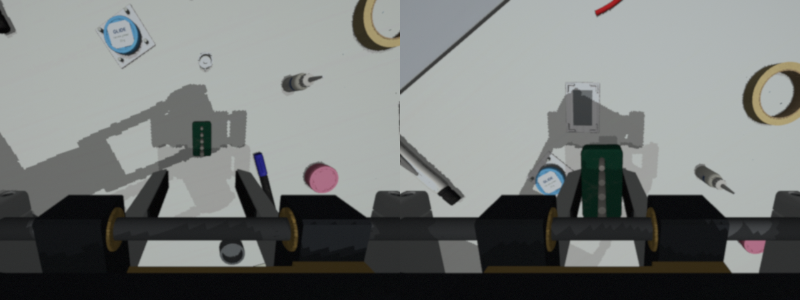

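The left half shows the tin seated between the posts (122,34). The right half shows the stand held and parallel to its nest (183,107). I'll measure the stand's offset, the nest centre and the bottle.

```bash
python3 - <<'E'
from h import *
import pickle
f,c=pickle.load(open("w_bn.pkl","rb")); hsv=cv2.cvtColor(f,cv2.COLOR_BGR2HSV)
m=((hsv[...,0]>60)&(hsv[...,0]<95)&(hsv[...,1]>70)).astype(np.uint8)*255; m[360:]=0;m[:200]=0
k=cv2.convexHull(max(cv2.findContours(cv2.morphologyEx(m,3,np.ones((9,9))),0,1)[0],key=cv2.contourArea)); b=cv2.boundingRect(k);print(b,cv2.minAreaRect(k))
u=b[0]+b[2]/2
for v in(b[1],b[1]+b[3]):print("edge",v,ray(c,(u,v),226.5).round(1),ray(c,(u,v),206.5).round(1))
V=hsv[...,2]; roi=V[135:205,265:325]
m=(roi<0.7*np.median(V[140:150,250:262])).astype(np.uint8)*255
cv2.imwrite("pics/c6.png",np.hstack([cv2.resize(f[110:360,250:390],(392,600)),cv2.resize(f[250:350,470:600],(400,308)).copy() if 0 else cv2.copyMakeBorder(cv2.resize(f[250:330,470:600],(400,246)),0,354,0,0,0)]))
c2=pickle.load(open("w_stand.pkl","rb"))[1]; print("bottle tip",ray(c2,(515,122),106),"foot",ray(c2,(461,136),0))
E
```

```text
(278, 232, 91, 116) ((323.0, 289.5), (115.0, 90.0), 90.0)
edge 232 [540.3 358.3 226.5] [537.8 354.7 206.5]
edge 348 [504.4 306.4 226.5] [497.4 296.3 206.5]
bottle tip [640.04358517 167.66718295 106.        ] foot [638.62879218 163.95945315   0.        ]
```

View pics/c6.png

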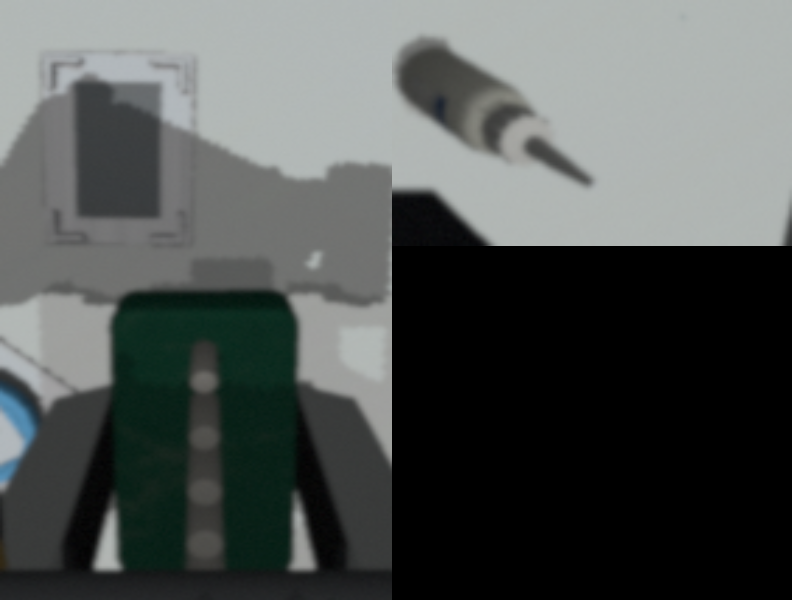

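```bash
python3 - <<'E'
from h import *
import pickle
c=pickle.load(open("w_bn.pkl","rb"))[1]; n=ray(c,(292.1,172.5),4); print("nest by wrist",n)
print("bottle tip",ray(c,(535,309.5),106),"foot",ray(c,(480.7,270),2))
x,y=(522.1+n[0])/2-1.1,(391.8+n[1])/2-1.7
assert np.hypot(x-521,y-390)<6
r.move_to([x,y,100],D(.964)); r.move_straight([x,y,40],speed=150); hit=r.move_straight([x,y,6.8],speed=60,stop_force=6); print(hit,monitor.read_state()["eef_pos"])
r.command_gripper(52); r.move_straight([x,y,H],speed=250); snap("wrist","w_bn2")
r.command_gripper(75); r.move_to([638.5,164.5,H],D(0.)); snap("wrist","w_bot"); print(monitor.read_state()["eef_pos"],monitor.read_state()["time_s"])
a=[cv2.resize(cv2.imread(f'pics/{n}.png'),(400,300)) for n in('w_bn2','w_bot')]
cv2.imwrite('pics/j7.png',np.hstack(a))
E
```

```text
nest by wrist [522.70120735 393.31479532   4.        ]
bottle tip [641.49961459 168.77195181 106.        ] foot [640.9743781  171.68112172   2.        ]
True [520.40625684 390.36891378   6.55927291]
[638.00867135 165.92759483 210.11615088] 29.6833
```

View pics/j7.png

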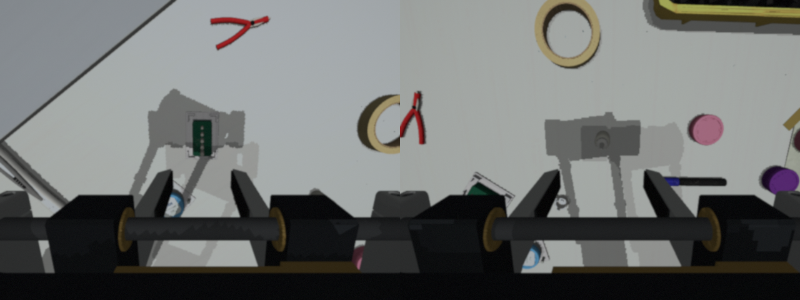

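The left half shows the stand down in its nest. The right half shows the bottle centred under the tool at (202,138). I'll grasp it and carry it upright to the cup.

```bash
python3 - <<'E'
from h import *
pick(639,166,0.,23,75,lift=150)
x,y=450.4,-125.4
r.move_straight([x,y,150],D(0.3),speed=200); snap("wrist","w_cup"); f,c=snap("top","t_cup"); print(monitor.read_state()["eef_pos"],monitor.read_state()["time_s"])
a=[cv2.resize(cv2.imread(f'pics/w_cup.png'),(400,300)),cv2.resize(f[170:320,130:330],(400,300))]
cv2.imwrite('pics/j8.png',np.hstack(a))
E
```

```text
pick hit False z 23.0 w 25.01071566749541 f 29.879582631401718
lifted w 24.757184465056834 t 32.9667
[ 450.68866629 -124.91372029  149.91754726] 34.95
```

View pics/j8.png

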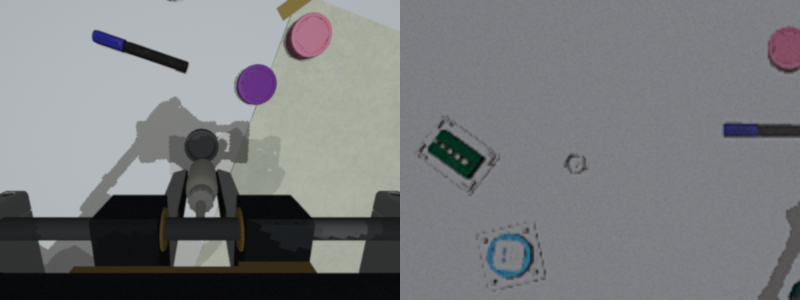

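The bottle is held upright and the cup lies straight below it at (202,143). The top crop shows the stand and tin seated in their nests.

```bash
python3 - <<'E'
from h import *
x,y=450.4,-125.4
r.move_straight([x,y,55],speed=150); hit=r.move_straight([x,y,27.5],speed=50,stop_force=4); print(hit,monitor.read_state()["eef_pos"],monitor.read_state()["ft_force"])
if not hit: print(r.move_straight([x,y,26],speed=20,stop_force=2),monitor.read_state()["eef_pos"])
z=monitor.read_state()["eef_pos"][2]
if 24<z<29:
    r.command_gripper(70); r.move_straight([x,y,H],speed=120); r.move_to([250,-400,H],D(0.3)); r.wait(.5)
f,c=snap("top","t_end"); g,_=snap("side","s_end")
hsv=cv2.cvtColor(f,cv2.COLOR_BGR2HSV); H_,S,V=[hsv[...,i] for i in range(3)]
def cen(n,m,b,z):
    o=np.zeros(m.shape,np.uint8); x0,y0,x1,y1=b; o[y0:y1,x0:x1]=m[y0:y1,x0:x1].astype(np.uint8)*255
    k=cv2.convexHull(max(cv2.findContours(cv2.morphologyEx(o,3,np.ones((3,3))),0,1)[0],key=cv2.contourArea)); q=cv2.minAreaRect(k); print(n,ray(c,q[0],z)[:2].round(1),q)
cen("tin/397,320.4",(H_>90)&(H_<115)&(S>60),(170,280,205,315),28)
cen("stand/522,392",(S>70)&(H_>60)&(H_<95),(135,225,185,270),24)
print("time",monitor.read_state()["time_s"])
cv2.imwrite('pics/j9.png',np.hstack([cv2.resize(f[250:340,340:460],(400,300)),cv2.resize(g[170:290,310:470],(400,300))]))
E
```

```text
True [ 449.68849174 -125.14255898   26.8540903 ] [-0.86585712  0.13658175  4.01708248]
tin/397,320.4 [396.2 317.8] ((184.0, 297.5), (21.0, 22.0), 90.0)
stand/522,392 [520.6 388.1] ((157.3716278076172, 246.479736328125), (25.341983795166016, 13.600974082946777), 35.53767776489258)
time 40.7083
```

View pics/j9.png

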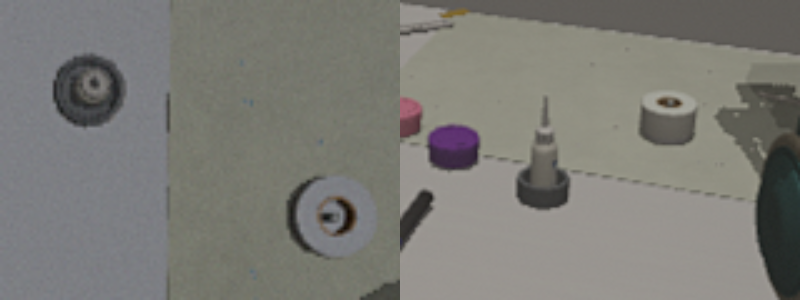

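The bottle stands upright in the cup, and the roll sits on its foot with the spindle through the hole. The tin and stand are within 4 mm of their nest centres, so I'm handing in.

```bash
python3 -c "
from h import *
print(r.job_done())"
```

```text
the job is handed in; nothing more can be done
None
```

The job is handed in after about 41 s of robot time: bottle, roll, tin and stand looked seated in their holders in the last pictures, and the marker and housing were never touched; the judge's verdict was not reported.

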